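# Unlock the low stock box

### The job

Of the two grey steel lock boxes on the storeroom bench, unlock the long low one: turn its dial so that the pointer is on 4, then slide its bolt by the upright post towards the dial, fully home, so that it clears its keeper. Leave the short tall box untouched, and let go when done.

Things in the scene. Friction and masses are not known exactly. Their poses are not given: they have to be found in the camera images.
- low_box: The box to unlock, fixed: long low grey steel box, 150 mm along its x, 290 along y, 70 high. Origin: centre of its underside, on the bench (z = 0); x away from the robot at yaw 0 (yaw within 0.25 rad), z up. On its lid only the lock: dial, bolt, and on the bolt's outer end the keeper, a dark staple up to 88 mm above the bench, at y -86 to -98 mm. Figures 0 to 9 lie flat round the dial.
- dial_grip (a point): Point on the dial's upright axis, at x 0, y +30 mm of the box, 108 mm above the bench, the height to grip; does not turn, axes as the box. Dial: dark notched wheel, radius 30 mm, its top 81 mm above the bench; on it a black bar grip 44 mm long, 14 mm thick, from 81 to 121 mm above the bench, centred on the axis. A white line on one half and end of the bar and on the rim is the pointer.
- dial (a joint): Dial turn in rad: 0 with the pointer at figure 0 (-x of the box, robot's side), growing clockwise seen from above, 0.628 per figure; 4 is 2.513. The bar lies along (-cos, +sin) of this value in the box's x, y, pointer at that end. Starts 0.56 to 1.42 short of 4. Friction about 0.05 N m; stays where left; stops at 0 and 9.
- post_grip (a point): Point on the axis of the bolt's upright post, 108 mm above the bench, the height to grip; moves with the bolt; at x 0, y -55 mm of the box when locked; axes as the box. Post: steel, 14 mm in diameter, from 81 to 121 mm above the bench. It stands on the bolt, a steel rod 8 mm wide that lies along the box's y on the dial's -y side.
- bolt (a joint): Bolt slide in m: 0 locked, growing as it moves to the box's +y (towards the dial), to its stop at 0.020. Friction about 2.5 N; stays where left. A notch in the dial's wheel lets the bolt's tail in when the pointer is within about 11 degrees of 4; else the tail strikes the wheel's rim after 3 mm. Once in, it holds the dial.
- tall_box: The other box, not to be touched, fixed: short tall grey steel box, 190 mm along its x, 230 along y, 130 high, with the same kind of lock on its lid, up to 181 mm above the bench. Origin: centre of its underside. It stands left or right of the low box.

How it is judged:
On the way:
1. the low box's dial stands on 4 (within 15 degrees) while its bolt is still locked (drawn less than 6 mm) (value of joint dial between 2.253 and 2.773 rad and value of joint bolt below 0.006 m), for 0.2 s.
At the end, for the whole second after the job is handed in: The low box's dial stands on 4 within 15 degrees and its bolt is drawn more than 15 mm of its 20 mm towards the dial, clear of the keeper (value of joint dial between 2.253 and 2.773 rad and value of joint bolt above 0.015 m); the robot touches nothing.
It fails at once if the tall box or its lock is touched with more than 2 N (contact force between tall_box and the fingers above 2 N or contact force between tall_box and the arm above 2 N).
It also fails if it takes over 46 s, if anything falls off the work surface, if the arm or the gripper's body presses on something with over 40 N, if the wrist force passes 120 N, or if a joint passes its speed limit or range.

### The arm

A 7-joint arm with a two-finger parallel gripper is mounted at the origin on the work surface. World frame = base frame: x ahead of the robot, y to its left, z up, the work surface at z = 0. Lengths are in m, angles in rad, forces in N, time in s.
With the tool pointing down it reaches from about 0.35 to 0.9 m from the base axis. Payload 19.9 kg.
Tool frame: the origin (TCP) lies at the very end of the fingers, on their centre line; the grasp point (between the pads) lies behind it (pinch_z is the z of the grasp point in the tool frame, in m); z points along the fingers, y is the direction in which the jaws open and shut (so a half turn about z gives the same grasp; the last joint's range is limited). The gripper opens to 94 mm and grips with 3 to 60 N. Pads are 16 mm wide; open, the fingers measure 119 mm over their backs; the gripper's body (75 mm by 177 mm) begins 78 mm behind the grasp point.
Start: joints at [-1.248, 0.417, -0.01, 1.614, 0.005, 1.111, -0.053], TCP at [0.222, 0.584, 0.205] pointing down, gripper open.
Joint ranges: [-2.81, 2.81], [-0.39, 2.02], [-1.27, 1.25], [0.06, 2.57], [-1.19, 4.33], [0.19, 2], [-2.82, 2.82]. Speed limits (rad/s): [1.89, 1.89, 2.39, 2.39, 3.01, 3.01, 3.01].

### API

Orientations are given as [roll, pitch, yaw] about the fixed x, y, z axes, in that order (R = Rz(yaw) Ry(pitch) Rx(roll)).
In Python, from cell import get_state, grab_frame, camera_info, finish_job, pinch_z gives the robot as it stands.
- The arm moves only by the tool play_rows, never from a script. Its argument "deltas" is text: rows parted by semicolons, each of 7 numbers parted by spaces: the opening, from 0 (shut) to 1 (fully open), then the shift along the tool's x, y, z in cm, then the turn, a rotation vector about the tool's x, y, z in rad. A call has exactly 10 rows; each row shifts and turns the commanded pose from where the row before left it, along the tool's axes as they then stand; what a row does not reach is not made up. A row lasts 1/8 s, in which the tool goes at most 62.5 mm and 10.7 degrees, less where a joint would pass 70% of its speed; a pose out of reach is approached as far as the arm can. A call is refused whole if a number of a shift passes 6.25 or a number of a turn 0.188, either way. A call with a gripper value outside its range is refused whole. The fingers move at their own pace and stop on an object; "grip_force" is the grip in N (left out, the last holds). Time passes only in rows, so rows that do not move let the fingers close, or fill a call up. It gives the time, the measured TCP pose, the force and the opening at its end, in the units of the state.
- get_state(): the state, without advancing time (a new reading comes with each control period).
- grab_frame(name): name is "side" or "top" or "wrist"; returns (picture, depth): 480x640x3 uint8, red, green, blue; 480x640 float32, m along the optical axis (not along the pixel's ray), 0 where there is no reading.
- camera_info(name): a dict with "camera_matrix" (3x3 intrinsics, pixels), "R" (3x3) and "t" (3): a world point X has camera coordinates R X + t; the wrist camera has in their place "tool_from_camera" (4x4, takes a point from camera to tool coordinates, whose origin is the TCP and whose axes are the flange's). Camera axes: x right, y down, z forward; pixel columns grow to the right and rows downward; lengths in m; the calibration is good to about 2 mm. A picture is of the moment at which its call begins: read the wrist's pose just before it. camera_info takes no time and is no camera call.
- finish_job(): hands the job in, once; it reports no verdict.
The state is a dict: "time_s": time; "joints": joint angles; "qvel": joint speeds; "effort": joint torques, N m; "position": TCP position; "ee_rot": TCP orientation; "wrist_force": force on the tool from outside, world axes, zero at the start; "moment": the same for the moment, N m; "width": finger opening in m.
Only numpy, scipy, OpenCV 4.12 (cv2) and the standard library are available. Lean on these libraries where they do the work, as an engineer would, in place of code of your own. Each camera call takes 0.05 s, during which the arm holds its last target. There are 200 camera calls.

## Working session

There is one attempt and no reset: what is moved stays moved. The work goes in short steps, Python scripts to look and compute and a tool call to move; the robot and the scene stay as the last step left them, time stands still between calls to the robot, and variables do not carry over. Pictures are saved under pics/ and viewed, about 8 in all and at most 12, crops included, and the job is handed in when it is done.

Besides the shell and the picture viewer there is one more tool, called in YAML: its name, and indented under it one key for each argument. play_rows: Moves the arm, as the interface text tells. Its arguments: {"type":"object","properties":{"deltas":{"type":"string"},"grip_force":{"type":"number"}},"required":["deltas"]}

```bash
mkdir -p pics; python3 - <<'E'
from cell import *
import cv2,numpy as np
s=get_state();print(s['time_s'],s['position'],s['ee_rot'],s['width'],pinch_z)
for n in('top','side'):
    p,d=grab_frame(n);cv2.imwrite(f'pics/{n}0.png',p[:,:,::-1]);np.save(f'pics/{n}0.npy',d)
    c=camera_info(n);print(n,c)
print(camera_info('wrist'))
E
```

```text
0.0 [0.22222841 0.58373965 0.2048375 ] [-3.14035596e+00  5.09944848e-05  2.77782512e+00] 0.09387691057221771 -0.0188
top {'camera_matrix': array([[471.19634268,   0.        , 319.19571304],
       [  0.        , 471.19634268, 234.85170937],
       [  0.        ,   0.        ,   1.        ]]), 'R': array([[-0.00762373, -0.99994028,  0.00783074],
       [-0.99600649,  0.00689665, -0.08901411],
       [ 0.08895479, -0.00847809, -0.99599958]]), 't': array([-0.00837076,  0.56011512,  0.84415183])}
side {'camera_matrix': array([[459.94940052,   0.        , 319.41364992],
       [  0.        , 459.94940052, 244.03857433],
       [  0.        ,   0.        ,   1.        ]]), 'R': array([[ 0.87281937, -0.48796482, -0.00875713],
       [-0.24827579, -0.42849821, -0.86876258],
       [ 0.42017316,  0.76044699, -0.49515139]]), 't': array([-0.47558855,  0.22738429,  0.49224651])}
{'camera_matrix': array([[384.34454401,   0.        , 319.31076422],
       [  0.        , 384.34454401, 239.55875952],
       [  0.        ,   0.        ,   1.        ]]), 'tool_from_camera': array([[-2.67526074e-04, -9.63597710e-01, -2.67356283e-01,
         7.66832649e-02],
       [ 9.99999769e-01, -9.09104880e-05, -6.72977915e-04,
         4.57762257e-04],
       [ 6.24174488e-04, -2.67356402e-01,  9.63597512e-01,
        -1.78214769e-01],
       [ 0.00000000e+00,  0.00000000e+00,  0.00000000e+00,
         1.00000000e+00]])}
```

View pics/top0.png

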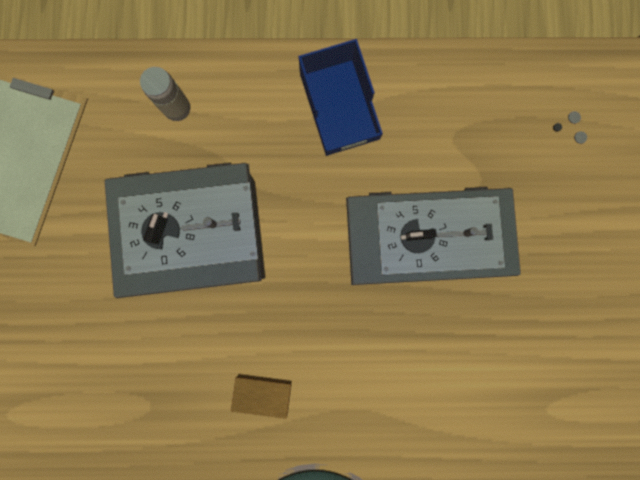

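```bash
cat > h.py <<'E'
import numpy as np,cv2
from cell import *
def toworld(n,u,v,z=None,d=None):
    c=camera_info(n);K=np.array(c['camera_matrix']);R=np.array(c['R']);t=np.array(c['t'])
    r=R.T@np.linalg.inv(K)@[u,v,1];o=-R.T@t
    k=d if d is not None else (z-o[2])/r[2]
    return o+k*r
E
python3 - <<'E'
from h import *
d=np.load('pics/top0.npy')
p=cv2.imread('pics/top0.png')
for u,v in [(365,240),(400,270),(130,280),(500,210),(417,236)]:print(u,v,toworld('top',u,v,d=float(d[v,u])))
print(toworld('top',105,180,z=.13),toworld('top',263,278,z=.13))
cv2.imwrite('pics/c1.png',cv2.resize(p[175:295,340:530],None,fx=4.2,fy=4.2,interpolation=cv2.INTER_CUBIC))
E
```

```text
365 240 [ 0.54638219 -0.09201065  0.07061887]
400 270 [ 0.49365864 -0.15204614  0.07059397]
130 280 [0.48013731 0.29277417 0.12831463]
500 210 [ 0.59799229 -0.33162566  0.06852733]
417 236 [ 0.54848889 -0.17231819  0.12067152]
[0.64295702 0.33733922 0.13      ] [0.48170737 0.07924286 0.13      ]
```

View pics/c1.png

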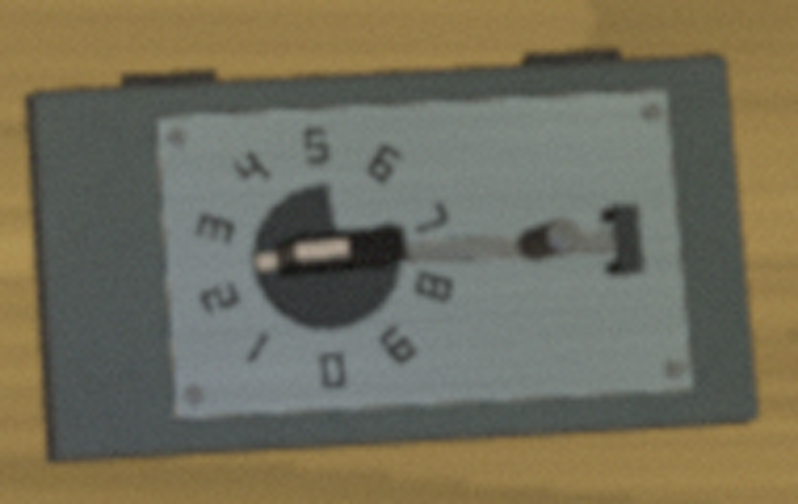

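```bash
python3 - <<'E'
from h import *
W=[toworld('top',340+x/4.2,175+y/4.2,z=.07)[:2] for x,y in [(30,95),(723,57),(755,415),(50,460)]]
W=np.array(W);print(W)
# local corners: TL=(+.075,+.145) TR=(+.075,-.145) BR=(-.075,-.145) BL
L=np.array([(.075,.145),(.075,-.145),(-.075,-.145),(-.075,.145)])
c=W.mean(0);a=W-c
yaw=np.arctan2((L[:,0]*a[:,1]-L[:,1]*a[:,0]).sum(),(L*a).sum())
R=np.array([[np.cos(yaw),-np.sin(yaw)],[np.sin(yaw),np.cos(yaw)]])
print('c',c,'yaw',yaw,'res mm',(W-(L@R.T+c))*1e3)
for n,l in(('dial',(0,.03)),('post',(0,-.055))):print(n,R@l+c)
f=lambda x,y,z:toworld('top',340+x/4.2,175+y/4.2,z=z)[:2]
print('bar ends px->',f(295,250,.121),f(405,240,.121), 'post top',f(566,232,.121))
b=R.T@(f(295,250,.121)-f(405,240,.121));print('angle',np.arctan2(b[1],-b[0]))
q=R.T@(f(267,262,.081)-(R@(0,.03)+c));print('rim angle',np.arctan2(q[1],-q[0]),np.hypot(*q))
E
```

```text
[[ 0.62154374 -0.06180748]
 [ 0.63589523 -0.35420123]
 [ 0.48548174 -0.36086918]
 [ 0.4691893  -0.06809972]]
c [ 0.5530275 -0.2112444] yaw 0.05030684984420365 res mm [[ 0.90253675  0.8489377 ]
 [ 0.67119855 -1.91168915]
 [ 0.06793924 -1.03679796]
 [-1.64167454  2.09954941]]
dial [ 0.55151893 -0.18128236]
post [ 0.55579321 -0.26617482]
bar ends px-> [ 0.55097172 -0.16118474] [ 0.55460317 -0.20440852] post top [ 0.55731669 -0.26771449]
angle 1.5372848058001811
rim angle 1.541994832357433 0.023712400384506185
```

play_rows:
  deltas: "1 0 0 -1.4 0 0 0.161;1 0 0 -1.4 0 0 0.161;1 0 0 -1.4 0 0 0.161;1 0 0 -1.4 0 0 0.161;1 0 0 -1.4 0 0 0.161;1 0 0 -1.4 0 0 0.161;1 0 0 -1.4 0 0 0.161;1 -4 1.4 0 0 0 0;1 -4 1.4 0 0 0 0;1 -4 1.4 0 0 0 0"

```text
time_s: 1.35
position: [0.2742, 0.4664, 0.3031]
ee_rot: [-3.141, 0.001, 1.651]
wrist_force: [-0.0, 0.7, 1.2]
width: 0.094
```

play_rows:
  deltas: "1 -4.46 1.5 0 0 0 0;1 -4.46 1.5 0 0 0 0;1 -4.46 1.5 0 0 0 0;1 -4.46 1.5 0 0 0 0;1 -4.46 1.5 0 0 0 0;1 -4.46 1.5 0 0 0 0;1 -4.46 1.5 0 0 0 0;1 -4.46 1.5 0 0 0 0;1 -4.46 1.5 0 0 0 0;1 -4.46 1.5 0 0 0 0"

```text
time_s: 2.6
position: [0.4592, 0.0338, 0.3035]
ee_rot: [3.141, -0.0, 1.651]
wrist_force: [1.3, -0.2, 0.7]
width: 0.0936
```

play_rows:
  deltas: "1 -4.46 1.5 0 0 0 0;1 -4.46 1.5 0 0 0 0;1 -4.46 1.5 0 0 0 0;1 -4.46 1.5 0 0 0 0;1 -4.46 1.5 0 0 0 0;1 0 0 1.5 0 0 0;1 0 0 1.5 0 0 0;1 0 0 1.5 0 0 0;1 0 0 0 0 0 0;1 0 0 0 0 0 0"

```text
time_s: 3.85
position: [0.5518, -0.1806, 0.259]
ee_rot: [3.141, 0.0, 1.651]
wrist_force: [-0.4, -0.4, 0.7]
width: 0.0939
```

```bash
cat >> h.py <<'E'
from scipy.spatial.transform import Rotation as Ro
def wpt(s,u,v,z):
    c=camera_info('wrist');T=np.array(c['tool_from_camera'])
    R=Ro.from_euler('xyz',s['ee_rot']).as_matrix()
    o=R@T[:3,3]+s['position'];r=R@T[:3,:3]@np.linalg.inv(c['camera_matrix'])@[u,v,1]
    return (o+(z-o[2])/r[2]*r)
E
python3 - <<'E'
from h import *
import json
s=get_state();p,d=grab_frame('wrist');print(s['position'],s['ee_rot'])
json.dump({k:list(map(float,s[k])) for k in('position','ee_rot')},open('w1.json','w'))
cv2.imwrite('pics/w1.png',p[:,:,::-1])
E
```

```text
[ 0.55178553 -0.18064407  0.25895012] [3.14097477e+00 1.42592652e-05 1.65147190e+00]
```

View pics/w1.png

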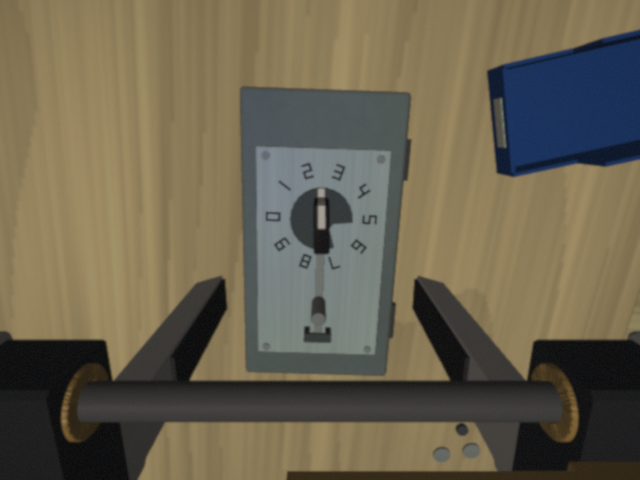

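```bash
python3 - <<'E'
import cv2
p=cv2.imread('pics/w1.png')[170:350,240:400];cv2.imwrite('pics/w1c.png',cv2.resize(p,None,fx=3.3,fy=3.3,interpolation=cv2.INTER_CUBIC))
E
```

```text
(no output)
```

View pics/w1c.png

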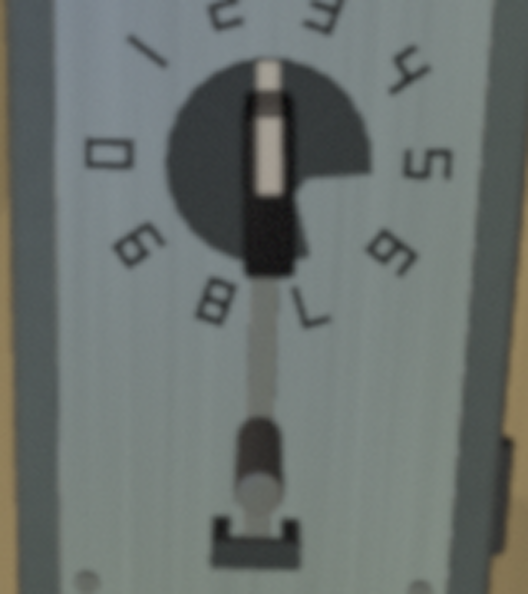

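```bash
python3 - <<'E'
from h import *
import json
s=json.load(open('w1.json'));f=lambda x,y,z:wpt(s,240+x/3.3,170+y/3.3,z)
A=f(267.5,115,.121);B=f(270,275,.121);P=f(259,490,.121);r=f(267,62,.081)
D=(A+B)/2;print('bar',A,B,'centre',D,f(269,195,.121),'post',P,'rim',r,'len',np.linalg.norm(A-B),'sep',np.linalg.norm((A+B)/2-P))
v=A-B;print('bar dir',np.arctan2(v[1],v[0]));w=D-P
print('y axis from post->dial',np.arctan2(w[1],w[0])-np.pi/2, 'rim',np.hypot(*(r-D)[:2]))
E
```

```text
bar [ 0.55283099 -0.16067045  0.121     ] [ 0.55693454 -0.20281678  0.121     ] centre [ 0.55488277 -0.18174361  0.121     ] [ 0.55491103 -0.18137145  0.121     ] post [ 0.55900196 -0.26470782  0.121     ] rim [ 0.55223997 -0.15293704  0.081     ] len 0.04234563205715172 sep 0.08306640769333923
bar dir 1.6678546470652678
y axis from post->dial 0.04960949259120384 rim 0.02892754398728556
```

play_rows:
  deltas: "0.5 -0.2 0.2 0 0 0 0;0.5 0 0 2.4 0 0 0;0.5 0 0 2.4 0 0 0;0.5 0 0 2.4 0 0 0;0.5 0 0 2.4 0 0 0;0.5 0 0 2.4 0 0 0;0.5 0 0 2.4 0 0 0;0.5 0 0 2.4 0 0 0;0.5 0 0 0 0 0 0;0.5 0 0 0 0 0 0"

```text
time_s: 5.15
position: [0.5543, -0.1833, 0.0915]
ee_rot: [3.141, 0.001, 1.651]
wrist_force: [-0.8, 0.3, 0.3]
width: 0.0472
```

play_rows:
  deltas: "0 0 0 0 0 0 0;0 0 0 0 0 0 0;0 0 0 0 0 0 0;0 0 0 0 0 0 0;0 0 0 0 0 0 0;0 0 0 0 0 0 0;0 0 0 0 0 0 0;0 0 0 0 0 0 0;0 0 0 0 0 0 0;0 0 0 0 0 0 0"
  grip_force: 15

```text
time_s: 6.4
position: [0.5537, -0.1829, 0.0906]
ee_rot: [-3.142, -0.0, 1.651]
wrist_force: [-2.1, 1.0, 5.1]
width: 0.0142
```

Gripped at 14 mm with small forces. Turn by 0.97 clockwise (+tool z).

play_rows:
  deltas: "0 0 0 0 0 0 0.121;0 0 0 0 0 0 0.121;0 0 0 0 0 0 0.121;0 0 0 0 0 0 0.121;0 0 0 0 0 0 0.121;0 0 0 0 0 0 0.121;0 0 0 0 0 0 0.121;0 0 0 0 0 0 0.121;0 0 0 0 0 0 0;0 0 0 0 0 0 0"
  grip_force: 25

```text
time_s: 7.65
position: [0.5533, -0.1827, 0.0906]
ee_rot: [-3.141, 0.0, 0.683]
wrist_force: [-7.3, 3.4, 10.5]
width: 0.014
```

play_rows:
  deltas: "0 0 0 0 0 0 0;0 0 0 0 0 0 0;0.5 0 0 0 0 0 0;0.5 0 0 0 0 0 0;0.5 0 0 0 0 0 0;0.5 0 0 0 0 0 0;0.5 0 0 -2.5 0 0 0;0.5 0 0 -2.5 0 0 0;0.5 0 0 -2.5 0 0 0;0.5 0 0 0 0 0 0"

```text
time_s: 8.9
position: [0.5545, -0.1832, 0.1669]
ee_rot: [3.14, -0.002, 0.683]
wrist_force: [-0.3, 0.5, -0.7]
width: 0.0471
```

play_rows:
  deltas: "0.5 0 0 -2 0 0 0.158;0.5 0 0 -2 0 0 0.158;0.5 0 0 -2 0 0 0.158;0.5 0 0 -2 0 0 0.158;0.5 0 2.07 0 0 0 0;0.5 0 2.07 0 0 0 0;0.5 0 2.07 0 0 0 0;0.5 0 2.07 0 0 0 0;0.5 0 0 0 0 0 0;0.5 0 0 0 0 0 0"

```text
time_s: 10.15
position: [0.5579, -0.265, 0.2449]
ee_rot: [-3.141, 0.001, 0.051]
wrist_force: [0.1, 1.1, 0.2]
width: 0.0469
```

```bash
python3 - <<'E'
from h import *
import json
s=get_state();p,d=grab_frame('wrist');print(s['position'],s['ee_rot'])
json.dump({k:list(map(float,s[k])) for k in('position','ee_rot')},open('w2.json','w'))
cv2.imwrite('pics/w2.png',p[:,:,::-1])
E
```

```text
[ 0.55793991 -0.26499523  0.24494151] [-3.14121653e+00  5.46101569e-04  5.10528261e-02]
```

View pics/w2.png

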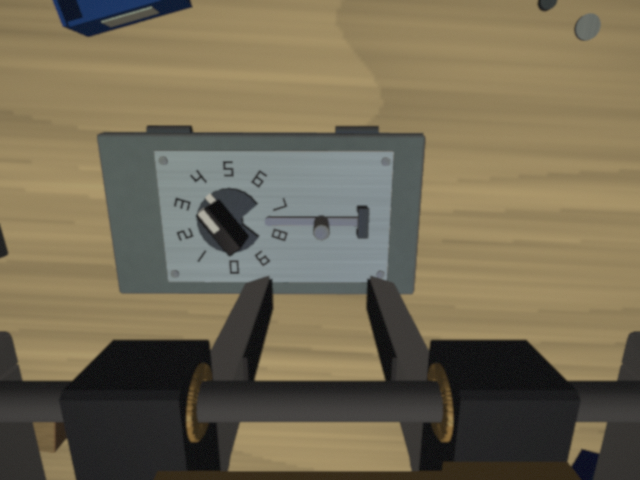

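```bash
python3 - <<'E'
from h import *
import json
s=json.load(open('w2.json'));f=lambda x,y,z:wpt(s,x,y,z)
print('post',f(321,233,.121))
a=f(201,212,.121);b=f(240,250,.121);D=np.array([.554,-.182])
r=f(210,198,.081)[:2]-D;print(r);print('dial from rim',np.pi+.05-np.arctan2(r[1],r[0]),np.hypot(*r))
p=cv2.imread('pics/w2.png')[160:270,150:380];cv2.imwrite('pics/w2c.png',cv2.resize(p,None,fx=3.4,fy=3.4,interpolation=cv2.INTER_CUBIC))
E
```

```text
post [ 0.55857431 -0.26647914  0.121     ]
[0.02152186 0.01592846]
dial from rim 2.5544537981538267 0.026775100827551034
```

View pics/w2c.png

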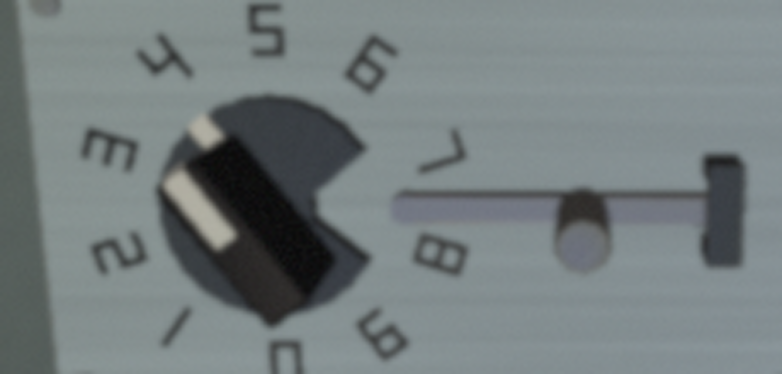

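play_rows:
  deltas: "0.32 0.05 0.15 0 0 0 0;0.32 0 0 0 0 0 0;0.32 0 0 2.15 0 0 0;0.32 0 0 2.15 0 0 0;0.32 0 0 2.15 0 0 0;0.32 0 0 2.15 0 0 0;0.32 0 0 2.15 0 0 0;0.32 0 0 2.15 0 0 0;0.32 0 0 2.15 0 0 0;0.32 0 0 0 0 0 0"

```text
time_s: 11.45
position: [0.5578, -0.2668, 0.0934]
ee_rot: [-3.141, 0.002, 0.051]
wrist_force: [-0.1, -0.3, 1.0]
width: 0.0301
```

play_rows:
  deltas: "0 0 0 0 0 0 0;0 0 0 0 0 0 0;0 0 0 0 0 0 0;0 0 0 0 0 0 0;0 0 0 0 0 0 0;0 0 0 0 0 0 0;0 0 0 0 0 0 0;0 0 0 0 0 0 0;0 0 0 0 0 0 0;0 0 0 0 0 0 0"
  grip_force: 15

```text
time_s: 12.7
position: [0.5589, -0.2672, 0.0956]
ee_rot: [3.141, -0.001, 0.051]
wrist_force: [-0.6, 1.1, 8.0]
width: 0.0137
```

play_rows:
  deltas: "0 0 -0.25 0 0 0 0;0 0 -0.25 0 0 0 0;0 0 -0.25 0 0 0 0;0 0 -0.25 0 0 0 0;0 0 -0.25 0 0 0 0;0 0 -0.25 0 0 0 0;0 0 -0.25 0 0 0 0;0 0 -0.25 0 0 0 0;0 0 0 0 0 0 0;0 0 0 0 0 0 0"

```text
time_s: 13.95
position: [0.5579, -0.2473, 0.0956]
ee_rot: [3.141, -0.001, 0.051]
wrist_force: [0.3, 1.1, 7.5]
width: 0.0137
```

play_rows:
  deltas: "0 0 -0.1 0 0 0 0;0 0 -0.1 0 0 0 0;0 0 0 0 0 0 0;0.32 0 0 0 0 0 0;0.32 0 0 0 0 0 0;0.32 0 0 0 0 0 0;0.32 0 0 -2.5 0 0 0;0.32 0 0 -2.5 0 0 0;0.32 0 0 -2.5 0 0 0;0.32 0 0 -2.5 0 0 0"

```text
time_s: 15.2
position: [0.5573, -0.2449, 0.1957]
ee_rot: [-3.141, 0.0, 0.051]
wrist_force: [0.1, 0.4, -0.2]
width: 0.0304
```

play_rows:
  deltas: "0.32 0 0 -2.5 0 0 0;0.32 0 0 -2 0 0 0;0.32 0 0 0 0 0 0;0.32 0 0 0 0 0 0;0.32 0 0 0 0 0 0;0.32 0 0 0 0 0 0;0.32 0 0 0 0 0 0;0.32 0 0 0 0 0 0;0.32 0 0 0 0 0 0;0.32 0 0 0 0 0 0"

```text
time_s: 16.45
position: [0.5574, -0.2451, 0.24]
ee_rot: [3.141, -0.0, 0.051]
wrist_force: [-0.5, -0.8, -0.5]
width: 0.0299
```

```bash
python3 - <<'E'
from h import *
s=get_state();p,d=grab_frame('wrist');print(s['position'],s['ee_rot'],s['wrist_force'])
cv2.imwrite('pics/w3.png',cv2.resize(p[120:320,100:440,::-1],None,fx=2.3,fy=2.3,interpolation=cv2.INTER_CUBIC))
E
```

```text
[ 0.55739344 -0.24510859  0.23999992] [ 3.14148798e+00 -2.28917567e-05  5.07829896e-02] [-0.47506258 -0.8460147  -0.49263685]
```

View pics/w3.png

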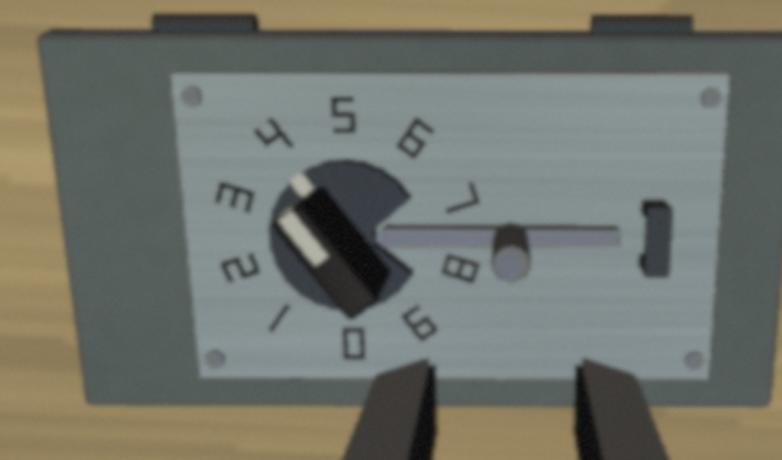

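The picture shows the bolt's tail seated in the notch at (385,235) and its outer end at (620,237), clear of the keeper at (655,240). The pointer is on 4, and the gripper is above the lock and touching nothing.

```bash
python3 -c "
from cell import *
print(finish_job())"
```

```text
the job is handed in; nothing more can be done
None
```

The low box is unlocked and handed in at about 16.5 s of the 46 s allowed. I turned its dial about 0.97 rad clockwise to 4 while the bolt was still locked. Then I gripped the post and slid the bolt about 20 mm towards the dial, let go and raised the gripper clear.

- **Dial:** after the turn, a wrist picture measurement gave 2.55 rad against the target 2.513. In the last picture the pointer is still on 4.
- **Bolt:** the tool moved 19.9 mm with the post gripped. I then commanded 2 mm more, but the force during that push was not read, so contact with the end stop is not confirmed by force. The last picture shows the bolt's tail in the notch and its outer end clear of the keeper.
- **Contact:** the last wrist reading was under 1 N on each axis, with the fingers about 120 mm above the post's top. The arm crossed at about 0.30 m, well above the tall box.
- **Disagreement:** the top and wrist cameras differed by about 3 mm on the dial and post positions. I used a value in between, and both grips closed on the expected 14 mm.

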